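Set the curing-lamp control box to its third click and start it

TASK

On the curing lamp's control box, push the sliding lever towards the round button, click by click, until it rests in the third click, counting from its home at the end of the slot farthest from the button (home itself is not counted, and the lever may already stand one click out), and do not run it past the third. Then press the round start button fully down and let go. Use only the closed fingertips against the side of the lever, do not grip it or set the fingers astride it, and leave the jars, cup, vial and bottle round the box where they stand.

Things in the scene. Friction and masses are not known exactly. Their poses are not given: they have to be found in the camera images.
- control_box: Flat grey box with an aluminium panel, 112 mm (its x) by 206 mm (its y) by 50 mm high, fixed to the table. Origin: centre of its underside; z up; its y axis runs along the slot from the lever's home towards the round button. It stands turned by up to 0.5 rad either way. Slot on the middle line (x = 0); six pairs of dark ticks beside it mark home and clicks 1 to 5, 18 mm apart; home is at y = -62 mm, the third click at y = -8 mm.
- lever_top (a point): Centre of the top of the lever's black block handle: 36 mm across the slot (box x), 14 mm along it (box y), 32 mm tall, from 4 mm to 36 mm above the panel (so the top is 86 mm above the table). Same axes as the box.
- lever (a joint): How far the lever stands from home towards the button, m: 0 at home, 0.018 at the first click, 0.036 second, 0.054 third, up to 0.090 at the fifth. A spring ball holds it in each click: about 5 N pushes it out of one; the resistance then drops, and past the half-way point (0.009 beyond a click) it runs by itself into the next one. It starts at home or in the first click.
- start_top (a point): Centre of the top of the round start button, 26 mm across, which stands in a low black housing on the panel at box x = 0, y = +74 mm; the housing is 42 mm across and 12 mm high, the button top stands 22 mm above the panel (72 mm above the table). Pressed straight down.
- start (a joint): How far the start button is pressed, m: 0 up, 0.006 fully down (takes about 5 N); it springs back.
- jar_a: Closed pigment jar, 40 mm across, 36 mm high, loose, on the robot's side of the control box. Origin: centre of its underside. Not to be disturbed.
- vial: Small open mixing vial, 33 mm across, 40 mm high, loose, on the robot's side of the control box. Origin: centre of its underside. Not to be disturbed.
- cup: Small mixing cup, 41 mm across, 28 mm high, loose, behind the control box. Origin: centre of its underside. Not to be disturbed.
- jar_b: Closed pigment jar, 40 mm across, 36 mm high, loose, behind the control box. Origin: centre of its underside. Not to be disturbed.
- glue_bottle: Slim bottle with a pointed nozzle, 30 mm across, 86 mm high, loose, behind the control box. Origin: centre of its underside. Not to be disturbed.

How it is judged (in metres and radians):
On the way, in this order (a step that is already met when the one before it is completed fails the run):
1. the lever rests in the third click, the button still up (value of joint lever between 0.051 and 0.057 m and velocity of joint lever between -0.01 and 0.01 m/s and value of joint start below 0.002 m), for 0.2 s.
2. the start button is pressed fully down, the lever still in the third click (value of joint lever between 0.051 and 0.057 m and value of joint start above 0.0048 m), for 0.02 s.
At the end, for the whole second after the job is handed in: The lever rests in the third click (joint 0.054 within 3 mm) and the start button, having been pressed down at least 4.8 mm after the lever was set, is up again (within 1.5 mm) (value of joint lever between 0.051 and 0.057 m and velocity of joint lever between -0.01 and 0.01 m/s and value of joint start below 0.0015 m); the robot touches nothing.
It fails at once if the lever is run past the third click (beyond 0.061, towards the fourth) (value of joint lever above 0.061 m).
It fails at once if the start button is pressed before the lever is in the third click (value of joint start above 0.003 m and not (value of joint lever between 0.051 and 0.057 m)).
It fails at once if the lever is gripped: the grasp point comes over the handle with the fingers astride it (y of the grasp point in the frame of lever_top between -0.006 and 0.006 m and x of the grasp point in the frame of lever_top between -0.022 and 0.022 m and z of the grasp point in the frame of lever_top below 0.012 m).
It fails at once if a jar, the cup, the vial or the bottle is moved or lifted by more than 15 mm (distance of any of jar_a, vial, cup, jar_b, glue_bottle from where it was at the start of the episode above 0.015 m).
It also fails if it takes over 48 s, if anything falls off the work surface, if the arm or the gripper's body presses on something with over 40 N, if the wrist force passes 120 N, or if a joint passes its speed limit or range.

ROBOT

A 6-joint arm with a two-finger parallel gripper is mounted at the origin on a cart in front of the work surface, level with it; the furniture and walls round the work are solid. World frame = base frame: x ahead of the robot, y to its left, z up, the work surface at z = 0. Lengths are in mm, angles in rad, forces in N, time in s.
With the tool pointing down it reaches from about 350 to 800 mm from the base axis. Payload 7.3 kg.
Tool frame: the origin (TCP) lies midway between the tips of the shut fingers; the grasp point (between the pads) lies 19 mm behind it; z points along the fingers, y is the direction in which the jaws open and shut (so a half turn about z gives the same grasp; the last joint's range is limited). The gripper opens to 85 mm and grips with 20 to 120 N. Pads are 22 mm wide; open, the fingers measure 114 mm over their backs; the gripper's body (76 mm by 85 mm) begins 54 mm behind the grasp point. The pads swing forward as they close: fully open they stand 13 mm farther back than shut.
Start: joints at [-1.426, 0.342, 1.524, -0, 1.275, -0.146], TCP at [150.55, -502.97, 231.322] pointing down, gripper open.
Joint ranges: [-2.53, 2.53], [-0.77, 2.02], [0.04, 2.7], [-1, 4.14], [0.28, 2.66], [-3.11, 3.11]. Speed limits (rad/s): [2.57, 2.57, 3.14, 3.14, 3.14, 3.14].

INTERFACE

Orientations are given as a rotation vector (axis times angle).
In Python, from station import env, jaws, kin, snapshot, ticket, nets gives the robot as it stands. Calls block until the motion is done:
- env.movep(position, orientation): joint-space move of the TCP to a pose.
- env.servo_line(position, frame=None, feed=150, contact_N=None): straight line of the TCP; frame=None keeps the orientation; feed is the mean speed in mm/s. With contact_N (N) it stops when the force on the tool has changed by that much, and returns True; else False.
- env.move_joints(angles): joint-space move.
- jaws.move_gripper(opening): finger opening in mm; the grip force is fixed at half the most; returns when the fingers have stopped.
- env.wait(seconds).
- kin.solve_ik(position, orientation): joint angles nearest the present ones, or None.
- env.sense(): the state.
- snapshot(name): name is "scene" or "top" or "wrist"; returns a dict with "image" (480x640x3 uint8, red, green, blue), "vertical_fov" (degrees; the focal length in pixels is half the picture's height over the tangent of half this angle, whatever the lens; pixels are square), "cx", "cy" (the principal point, pixels), "R" (3x3) and "t" (3): a world point X has camera coordinates R X + t; the wrist camera has in their place "tool_from_camera" (4x4, takes a point from camera to tool coordinates, whose origin is the TCP and whose axes are the flange's). Camera axes: x right, y down, z forward; pixel columns grow to the right and rows downward; lengths in mm; the calibration is good to about 2 mm. The wrist camera is an equidistant fisheye: a pixel r from the principal point sees the ray r / f radians off the axis. A picture is of the moment at which its call begins: read the wrist's pose just before it. There is no depth.
A pose or a line that the arm cannot do raises env.MotionError and nothing moves.
- ticket.finish_job(): hands the job in, once; it reports no verdict.
Trained networks look in the newest picture that a camera, given by its name, has taken for a name from the list of things; names that differ only in an ending like _2 or _b are one class to them, and where a whole thing is asked for, a point or a joint stands for the part that bears it (a point fixed in the world has none). Each returns a list of dicts, best first, with "conf" (0 to 1); they miss things now and then, are a little off and sometimes report something else, mostly with a low value. They report only what shows in the picture. A call takes as long as a camera call.
- nets.find_in(query, camera): "at" ([x, y, z] in mm, in world coordinates, good to about 4 mm: the middle of the surface that is visible of it).
The state is a dict: "time_s": time; "qpos": joint angles; "dq": joint speeds; "tau": joint torques, N m; "tcp_pos": TCP position; "ee_rot": TCP orientation; "contact_force": force on the tool from outside, world axes, zero at the start; "torque": the same for the moment, N m; "opening": finger opening in mm.
Only numpy, scipy, OpenCV 4.12 (cv2) and the standard library are available. Lean on these libraries where they do the work, as an engineer would, in place of code of your own. Each camera call takes 0.05 s, during which the arm holds its last target.

## Working session

There is one attempt and no reset: what is moved stays moved. The work goes in short steps, each a Python script; the robot and the scene stay as the last script left them, time stands still between calls to the robot, and variables do not carry over. Pictures are saved under pics/ and viewed, and the job is handed in when it is done.

```bash
mkdir -p pics; ls
python3 - <<'E'
from station import env,jaws,kin,snapshot,ticket,nets
import cv2,numpy as np
s=env.sense();print(s['time_s'],s['tcp_pos'],s['ee_rot'],s['opening'])
for c in ['scene','top']:
    d=snapshot(c);cv2.imwrite(f'pics/{c}0.png',d['image'][:,:,::-1]);print(c,d['vertical_fov'],d['cx'],d['cy'],np.round(d['R'],4).tolist(),d['t'])
    for q in ['control_box','lever_top','start_top','jar_a','vial','cup','glue_bottle']:
        print(q,[(np.round(r['at'],0).tolist(),round(r['conf'],2)) for r in nets.find_in(q,c)[:3]])
E
```

```text
pics
0.0 [ 150.49640745 -502.56388923  230.63655112] [-3.10696802e+00 -4.54902713e-01 -3.49187182e-05] 85.82218276591962
scene 45.35923644010679 315.04113783685403 234.7293164390787 [[-0.6193, -0.7851, -0.0054], [-0.6179, 0.4917, -0.6135], [0.4844, -0.3766, -0.7897]] [344.64636066 384.39153928 671.78862086]
control_box [([538.0, -2.0, 53.0], 0.82)]
lever_top [([559.0, -61.0, 80.0], 0.97)]
start_top [([534.0, 60.0, 73.0], 0.51)]
jar_a [([657.0, -64.0, 38.0], 0.66), ([445.0, 25.0, 34.0], 0.65)]
vial [([475.0, -69.0, 29.0], 0.64)]
cup [([647.0, -1.0, 15.0], 0.86)]
glue_bottle [([636.0, 86.0, 42.0], 0.92)]
top 43.02355612327302 320.83130908443593 245.276767451575 [[0.0129, -0.9998, -0.0171], [-0.9857, -0.0099, -0.168], [0.1678, 0.019, -0.9856]] [ 39.60447116 566.17805949 855.71241566]
control_box [([547.0, -11.0, 52.0], 0.63)]
lever_top [([562.0, -65.0, 85.0], 0.87)]
start_top [([530.0, 59.0, 72.0], 0.59)]
jar_a [([447.0, 23.0, 39.0], 0.96), ([663.0, -67.0, 29.0], 0.75)]
vial [([473.0, -71.0, -0.0], 0.55)]
cup [([646.0, -0.0, 5.0], 0.89)]
glue_bottle [([635.0, 77.0, 50.0], 0.8)]
```

View pics/scene0.png

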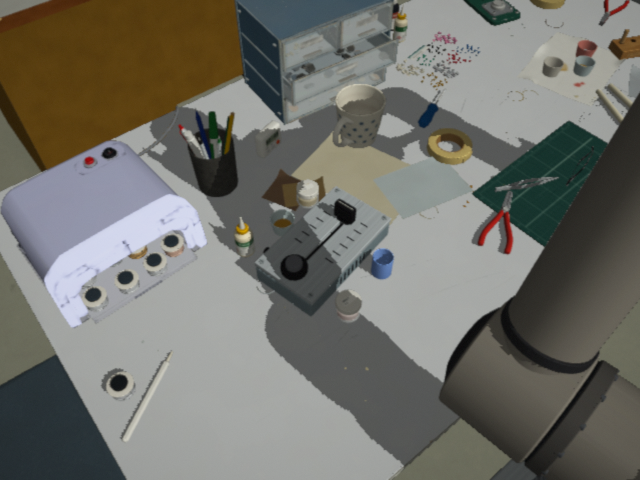

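View pics/top0.png

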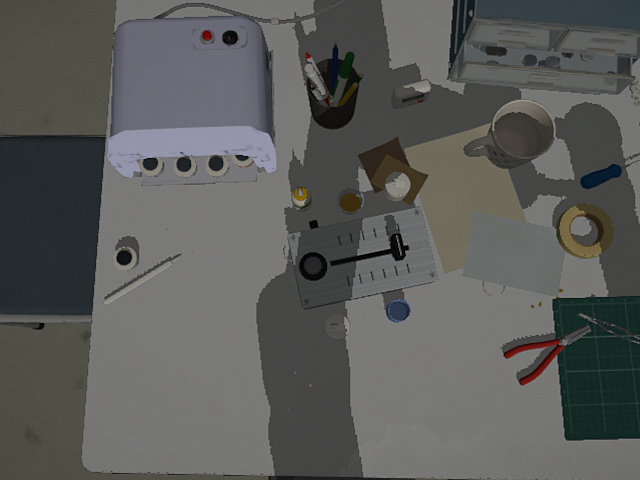

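Run:
```python
import cv2
a=cv2.imread('pics/top0.png')[185:325,270:460];cv2.imwrite('pics/top0c.png',cv2.resize(a,None,fx=4,fy=4,interpolation=cv2.INTER_CUBIC))
a=cv2.imread('pics/scene0.png')[175:325,245:405];cv2.imwrite('pics/scene0c.png',cv2.resize(a,None,fx=4,fy=4,interpolation=cv2.INTER_CUBIC))
```

```text
(no output)
```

View pics/top0c.png

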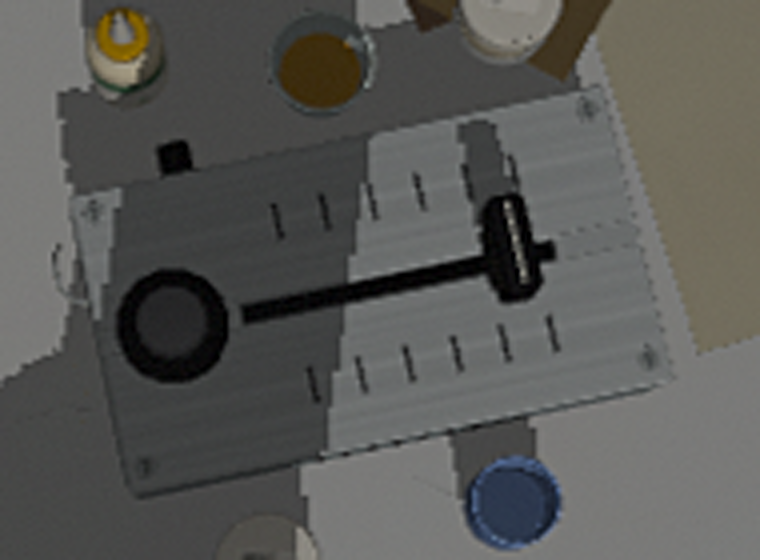

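View pics/scene0c.png

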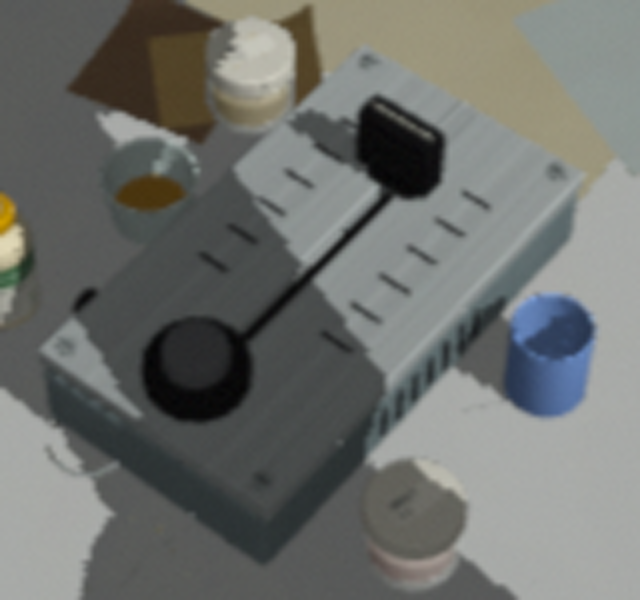

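```bash
cat > fit.py <<'E'
import numpy as np
from station import snapshot
from scipy.optimize import least_squares
def cam(c):
    d=snapshot(c);f=240/np.tan(np.radians(d['vertical_fov']/2));return d['R'],np.array(d['t']),f,d['cx'],d['cy']
def proj(C,X):
    R,t,f,cx,cy=C;p=np.atleast_2d(X)@np.array(R).T+t;return np.c_[cx+f*p[:,0]/p[:,2],cy+f*p[:,1]/p[:,2]]
def w(p,B):
    c,s=np.cos(p[2]),np.sin(p[2]);B=np.atleast_2d(B).astype(float);return np.c_[p[0]+c*B[:,0]-s*B[:,1],p[1]+s*B[:,0]+c*B[:,1],B[:,2]]
def px(P,off): return (np.array(P,float)+.5)/4-.5+np.array(off)
ys=[28,10,-8,-26,-44,-62]
E
python3 - <<'E'
from fit import *
T=cam('top');S=cam('scene')
lo=[(315,385),(362,374),(409,362),(457,354),(505,342),(552,332)];up=[(278,221),(325,211),(373,200),(420,190),(466,182),(512,170)]
to=(270,185);so=(245,175)
cT=px([(72,197),(604,86),(676,377),(138,496)],to); cb=[(56,103,50),(56,-103,50),(-56,-103,50),(-56,103,50)]
slo=[(337,343),(366,314),(396,284),(424,255),(451,227),(477,201)];sup=[(213,262),(243,234),(273,207),(300,179),(329,152)]
cS=px([(43,352),(365,47),(582,177),(265,515)],so)
def model(p,use):
    h=p[3];r=[]
    L=[(-h,y,50) for y in ys];U=[(h,y,50) for y in ys]
    if 'T' in use: r+=[proj(T,w(p,L))-px(lo,to),proj(T,w(p,U))-px(up,to),proj(T,w(p,cb))-cT,proj(T,w(p,[(0,74,72)]))-px([(168,322)],to)]
    if 'S' in use: r+=[proj(S,w(p,L))-px(slo,so),proj(S,w(p,U[:5]))-px(sup,so),proj(S,w(p,cb))-cS,proj(S,w(p,[(0,74,72)]))-px([(197,346)],so)]
    return np.vstack(r).ravel()
for use in ['T','S','TS']:
    r=least_squares(model,[545,0,.25,35],args=(use,),loss='soft_l1');print(use,r.x,np.abs(model(r.x,use)).mean(),np.abs(model(r.x,use)).max())
    p=r.x
    # lever top stripe: crop (516,224) top; scene (405,117)
    for C,P,o in ((T,(516,224),to),(S,(404,117),so)):
        q=least_squares(lambda v:(proj(C,w(p,[(v[0],v[1],86)]))-px([P],o)).ravel(),[0,-50]).x
        print('  lever box xy',q)
    print(' ',w(p,[(0,74,72),(0,-44,86),(0,-62,86),(0,-8,86)]).round(1).tolist())
E
```

```text
T [ 5.49576228e+02 -1.49100375e+01  2.24422496e-01  3.10437175e+01] 0.38330188503689594 2.638891556378951
  lever box xy [  5.89380365 -52.77177258]
  lever box xy [  0.9520019  -52.93456712]
  [[533.1, 57.2, 72.0], [559.4, -57.8, 86.0], [563.4, -75.4, 86.0], [551.4, -22.7, 86.0]]
S [ 5.49732871e+02 -1.43517423e+01  2.23333971e-01  3.09938381e+01] 0.38088732072163634 1.9508155350638106
  lever box xy [  5.67483852 -53.27506184]
  lever box xy [  0.7332169  -53.44323554]
  [[533.3, 57.8, 72.0], [559.5, -57.3, 86.0], [563.5, -74.8, 86.0], [551.5, -22.2, 86.0]]
TS [ 5.49667737e+02 -1.46652915e+01  2.23673558e-01  3.10174469e+01] 0.3895508542541849 2.84458826499565
  lever box xy [  5.78980758 -52.98569497]
  lever box xy [  0.84812914 -53.15219055]
  [[533.3, 57.5, 72.0], [559.4, -57.6, 86.0], [563.4, -75.1, 86.0], [551.4, -22.5, 86.0]]
```

Run:
```python
from fit import *
import cv2
p=[549.67,-14.67,.2237]
for c,off,h,wd in (('top',(270,185),140,190),('scene',(245,175),150,160)):
    C=cam(c);a=cv2.imread(f'pics/{c}0.png')[off[1]:off[1]+h,off[0]:off[0]+wd];a=cv2.resize(a,None,fx=4,fy=4,interpolation=cv2.INTER_CUBIC)
    P=lambda B:((proj(C,w(p,B))-np.array(off)+.5)*4-.5)
    for y in ys:
        for x in (-31,31):
            cv2.polylines(a,[P([(x-6,y,50),(x+6,y,50)]).round().astype(int)],False,(0,0,255),1)
    for s,col in ((0,(0,255,0)),(18,(255,0,255))):
        y=-62+s
        for z in (86,54): cv2.polylines(a,[P([(-18,y-7,z),(18,y-7,z),(18,y+7,z),(-18,y+7,z)]).round().astype(int)],True,col,1)
    cv2.polylines(a,[P([(56,103,50),(56,-103,50),(-56,-103,50),(-56,103,50)]).round().astype(int)],True,(255,255,0),1)
    t=np.linspace(0,6.3,40);cv2.polylines(a,[P(np.c_[13*np.cos(t),74+13*np.sin(t),72+0*t]).round().astype(int)],True,(0,255,255),1)
    cv2.imwrite(f'pics/{c}ov.png',a)
```

```text
(no output)
```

View pics/topov.png

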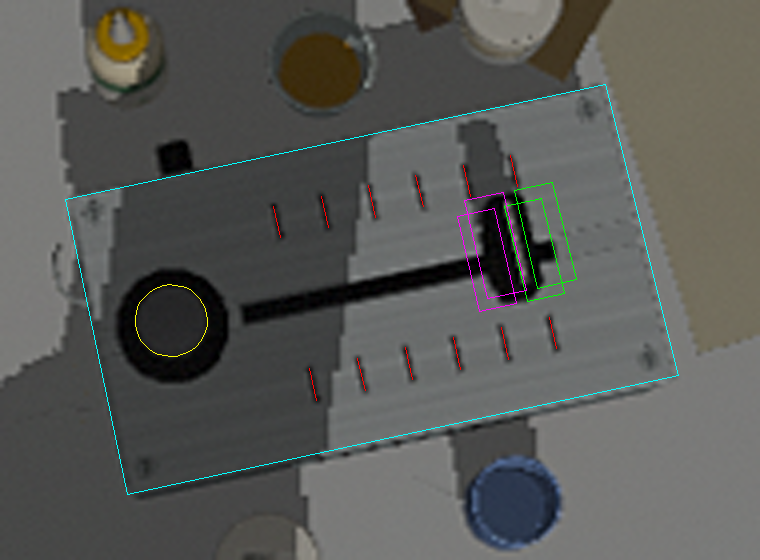

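View pics/sceneov.png

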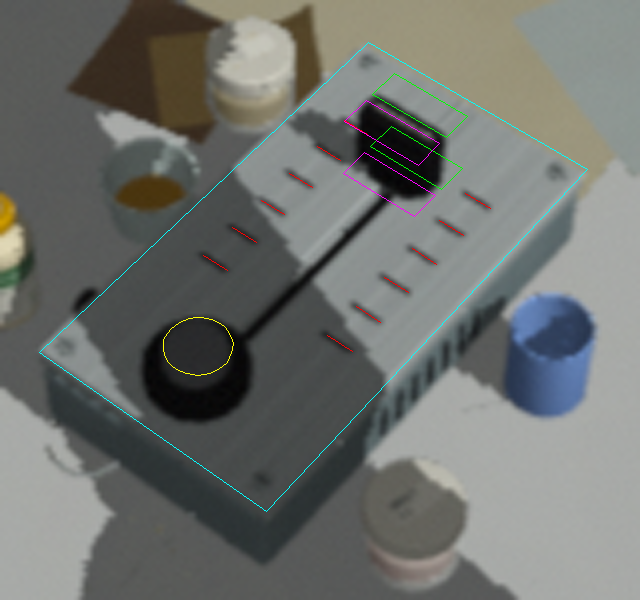

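```bash
cat >> fit.py <<'E'
from station import env,jaws,kin,nets
from scipy.spatial.transform import Rotation as Ro
P=[549.67,-14.67,.2237]
def rot(sign,a=P[2]):
    bx=np.array([np.cos(a),np.sin(a),0]);by=np.array([-np.sin(a),np.cos(a),0]);z=np.array([0,0,-1.])
    x=sign*by;y=np.cross(z,x);return Ro.from_matrix(np.c_[x,y,z]).as_rotvec()
def wp(x,y,z): return w(P,[(x,y,z)])[0]
def box(X):
    c,s=np.cos(P[2]),np.sin(P[2]);d=np.array(X[:2])-P[:2];return np.array([c*d[0]+s*d[1],-s*d[0]+c*d[1],X[2]])
def wproj(d,Tt,X):
    # Tt 4x4 tool in world
    M=np.linalg.inv(Tt@np.array(d['tool_from_camera']));p=np.atleast_2d(X)@M[:3,:3].T+M[:3,3]
    f=240/np.tan(np.radians(d['vertical_fov']/2));r=np.hypot(p[:,0],p[:,1]);th=np.arctan2(r,p[:,2]);return np.c_[d['cx']+f*th*p[:,0]/r,d['cy']+f*th*p[:,1]/r]
def wpose():
    s=env.sense();T=np.eye(4);T[:3,:3]=Ro.from_rotvec(s['ee_rot']).as_matrix();T[:3,3]=s['tcp_pos'];return T
def overlay(name,s_list=(0,18),crop=None):
    import cv2
    T=wpose();d=snapshot('wrist');a=d['image'][:,:,::-1].copy();cv2.imwrite(f'pics/{name}_raw.png',a)
    k=lambda B:[wproj(d,T,w(P,B)).round().astype(int)]
    for y in ys:
        for x in (-31,31): cv2.polylines(a,k([(x-6,y,50),(x+6,y,50)]),False,(0,0,255),1)
    for s,col in zip(s_list,((0,255,0),(255,0,255))):
        y=-62+s
        for z in (86,54): cv2.polylines(a,k([(-18,y-7,z),(18,y-7,z),(18,y+7,z),(-18,y+7,z)]),True,col,1)
    cv2.polylines(a,k([(56,103,50),(56,-103,50),(-56,-103,50),(-56,103,50)]),True,(255,255,0),1)
    t=np.linspace(0,6.3,40);cv2.polylines(a,k(np.c_[13*np.cos(t),74+13*np.sin(t),72+0*t]),True,(0,255,255),1)
    cv2.imwrite(f'pics/{name}.png',a)
E
python3 - <<'E'
from fit import *
for sg in (1,-1):
    for q in (wp(0,-80,60),wp(0,-90,180),wp(0,74,70)): print(sg,kin.solve_ik(q,rot(sg)))
print(env.sense()['qpos'], env.sense()['time_s'])
E
```

```text
1 [-2.95179813e-01  6.14984710e-01  1.59170820e+00 -4.44089210e-16
  9.34899739e-01 -5.18879813e-01]
1 [-3.10301394e-01  4.82927331e-01  1.44925089e+00 -4.44089210e-16
  1.20941443e+00 -5.34001394e-01]
1 [-3.55442961e-02  5.44829457e-01  1.69647393e+00 -4.44089210e-16
  9.00289262e-01 -2.59244296e-01]
-1 [-2.95179813e-01  6.14984710e-01  1.59170820e+00 -4.44089210e-16
  9.34899739e-01  2.62271284e+00]
-1 [-3.10301394e-01  4.82927331e-01  1.44925089e+00 -4.44089210e-16
  1.20941443e+00  2.60759126e+00]
-1 [-3.55442961e-02  5.44829457e-01  1.69647393e+00 -4.44089210e-16
  9.00289262e-01  2.88234836e+00]
[-1.42601900e+00  3.41963717e-01  1.52411111e+00 -1.36916724e-05
  1.27542579e+00 -1.46002254e-01] 1.0
```

Run:
```python
from fit import *
jaws.move_gripper(0)
env.movep(wp(0,-95,200),rot(1)); overlay('w1')
s=env.sense();print(s['time_s'],s['tcp_pos'],box(s['tcp_pos']),s['opening'],s['contact_force'])
```

```text
3.8917 [ 570.54131456 -108.36976443  200.10532996] [ -0.43498585 -95.99514786 200.10532996] 0.2647608741422236 [ 0.67310119 -0.51828669  0.94301121]
```

View pics/w1.png

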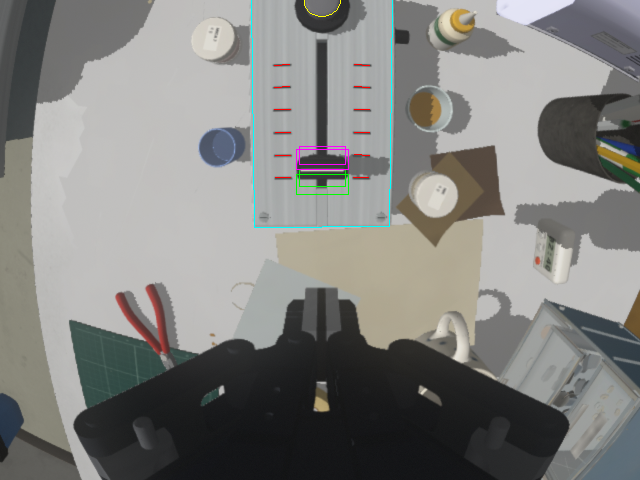

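Run:
```python
import cv2
for n in ('w1_raw','w1'):
    a=cv2.imread(f'pics/{n}.png')[120:220,260:390];cv2.imwrite(f'pics/{n}c.png',cv2.resize(a,None,fx=6,fy=6,interpolation=cv2.INTER_CUBIC))
```

```text
(no output)
```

View pics/w1_rawc.png

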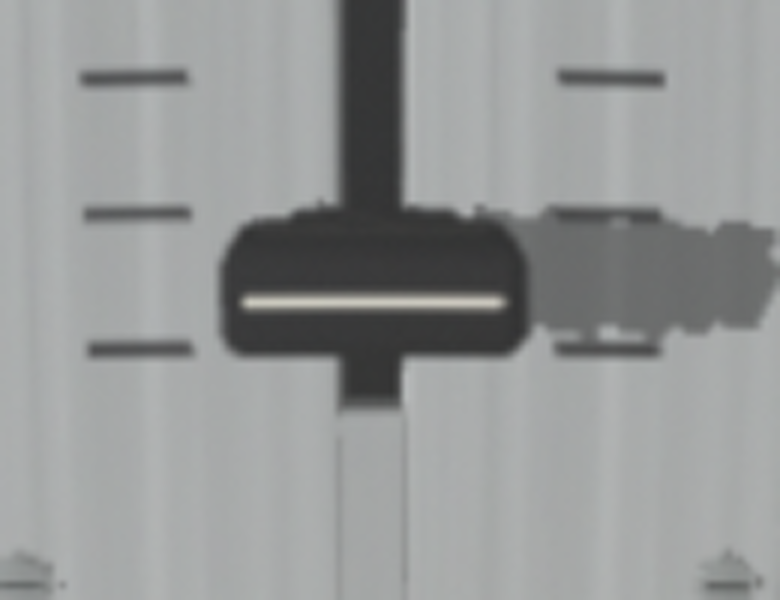

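View pics/w1c.png

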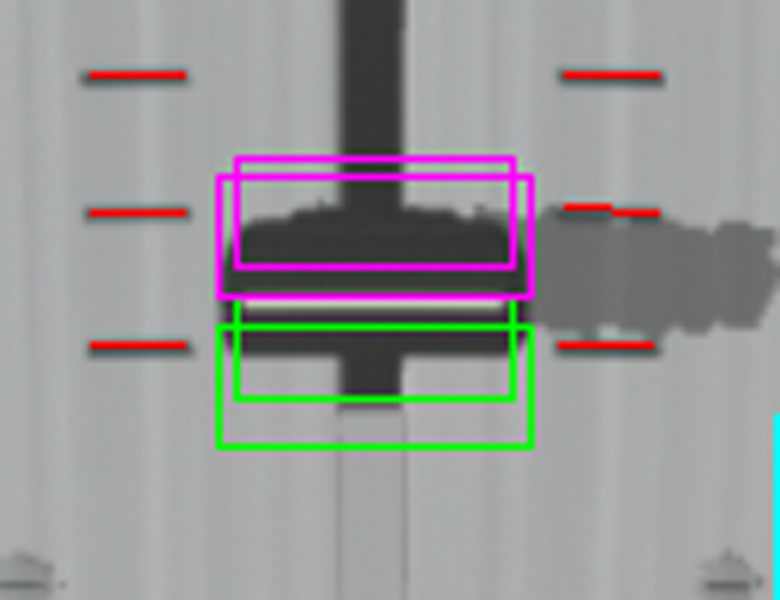

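Run:
```python
from fit import *
env.servo_line(wp(0,-90,62),rot(1),feed=100)
env.wait(.2)
f0=env.sense()['contact_force']
by=np.array([-np.sin(P[2]),np.cos(P[2]),0])
print('f0',f0)
hit=env.servo_line(wp(0,-62,62),rot(1),feed=15,contact_N=2)
s=env.sense();print(hit,box(s['tcp_pos']),by@(s['contact_force']-f0),s['time_s'])
overlay('w2')
```

```text
f0 [-0.68706053 -0.55006886 -0.64989192]
False [ 3.28947034e-03 -6.22675992e+01  6.20226092e+01] -1.565500096836896 7.6417
```

View pics/w2.png

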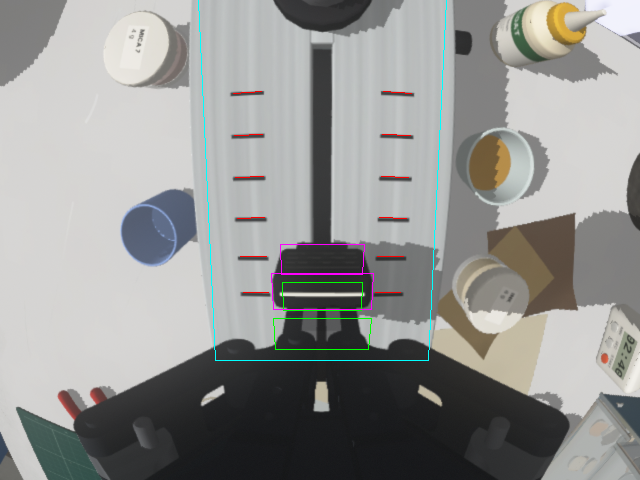

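```bash
cat >> fit.py <<'E'
by=np.array([-np.sin(P[2]),np.cos(P[2]),0])
def lev():
    r=nets
    return None
def step(y):
    env.servo_line(wp(0,y,62),rot(1),feed=20)
    s=env.sense();print('cmd %.1f y %.2f F %.2f t %.1f'%(y,box(s['tcp_pos'])[1],by@s['contact_force'],s['time_s']))
    return by@s['contact_force'],box(s['tcp_pos'])[1]
E
python3 - <<'E'
from fit import *
step(-66);
for y in (-63,-62,-61,-60,-59,-58,-57,-56,-55): step(y)
overlay('w3',(18,36))
E
```

```text
cmd -66.0 y -65.97 F 0.34 t 8.0
cmd -63.0 y -62.71 F -0.49 t 8.3
cmd -62.0 y -62.21 F -1.59 t 8.6
cmd -61.0 y -61.86 F -4.57 t 8.8
cmd -60.0 y -61.56 F -7.82 t 9.1
cmd -59.0 y -61.32 F -9.80 t 9.3
cmd -58.0 y -61.02 F -14.60 t 9.6
cmd -57.0 y -60.74 F -16.25 t 9.8
cmd -56.0 y -60.51 F -19.59 t 10.1
cmd -55.0 y -60.23 F -21.47 t 10.3
```

View pics/w3.png

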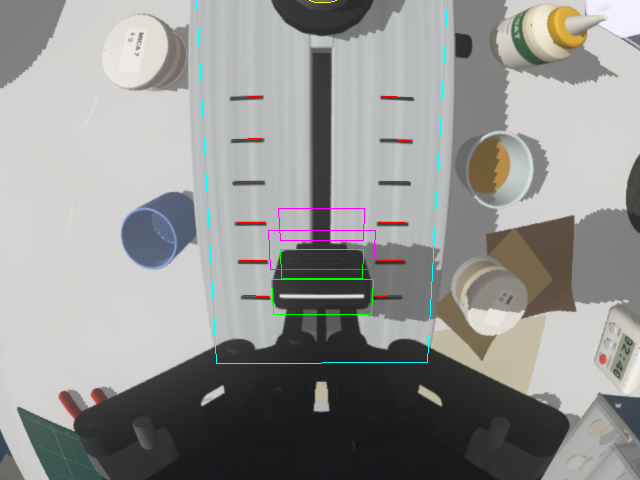

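Run:
```python
from fit import *
s=env.sense();R=Ro.from_rotvec(s['ee_rot']).as_matrix()
bx=np.array([np.cos(P[2]),np.sin(P[2]),0])
print(box(s['tcp_pos']),bx@s['contact_force'],by@s['contact_force'],s['contact_force'],s['torque'],R[:,2])
env.servo_line(wp(0,-70,62),rot(1),feed=40)
s=env.sense();print(box(s['tcp_pos']),s['contact_force'],s['torque'])
overlay('w4',(9,18))
d=snapshot('top');import cv2;cv2.imwrite('pics/t4.png',cv2.resize(d['image'][185:325,270:460,::-1],None,fx=4,fy=4,interpolation=cv2.INTER_CUBIC))
d=snapshot('scene');cv2.imwrite('pics/s4.png',cv2.resize(d['image'][175:325,245:405,::-1],None,fx=4,fy=4,interpolation=cv2.INTER_CUBIC))
```

```text
[  0.14997413 -60.23578391  62.32810147] -4.161029681324556 -21.827917590182828 [  0.78493149 -22.20711681  -4.9699433 ] [-3.78842452 -0.25996693  0.01123245] [ 0.00323474 -0.00740578 -0.99996734]
[-4.55316041e-02 -6.95180306e+01  6.19296482e+01] [-0.07150304  0.45519878  0.06936741] [0.01021558 0.03396678 0.0439366 ]
```

View pics/w4.png

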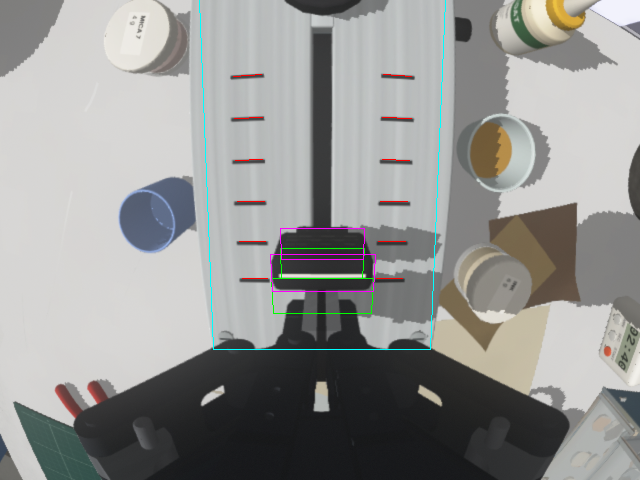

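View pics/s4.png

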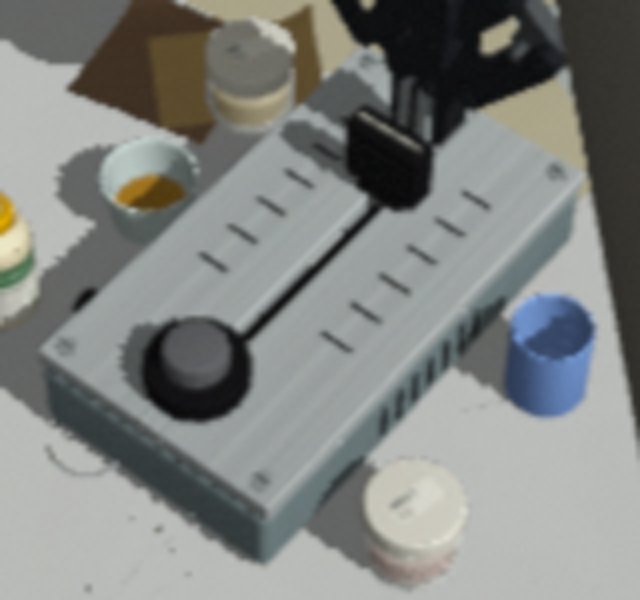

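View pics/t4.png

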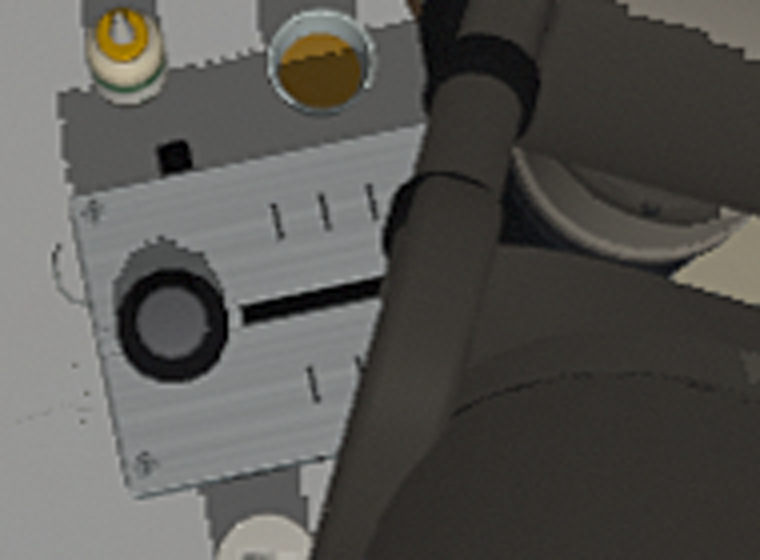

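```bash
cat > stripe.py <<'E'
from fit import *
import cv2
def stripe(c,img=None):
    C=cam(c)
    if img is None: img=snapshot(c)['image'][:,:,::-1]
    # rectify plane z=86 in box coords at 4px/mm : x -25..25, y -80..20
    xs=np.arange(-25,25,.25);yy=np.arange(-80,20,.25)
    X,Y=np.meshgrid(xs,yy);pp=proj(C,w(P,np.c_[X.ravel(),Y.ravel(),86+0*X.ravel()])).reshape(X.shape+(2,)).astype(np.float32)
    r=cv2.remap(np.ascontiguousarray(img),pp[...,0],pp[...,1],cv2.INTER_LINEAR);return r
if __name__=='__main__':
    o=[]
    for c in ('top','scene'):
        o+=[stripe(c,cv2.imread(f'pics/{c}0.png')),stripe(c)]
    a=np.hstack(o)
    for k in range(6): 
        i=int((-62+18*k+80)*4); cv2.line(a,(0,i),(a.shape[1],i),(0,0,255) if i<400 else 0,1)
    cv2.imwrite('pics/rect.png',a)
E
python3 stripe.py
```

```text
(no output)
```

View pics/rect.png

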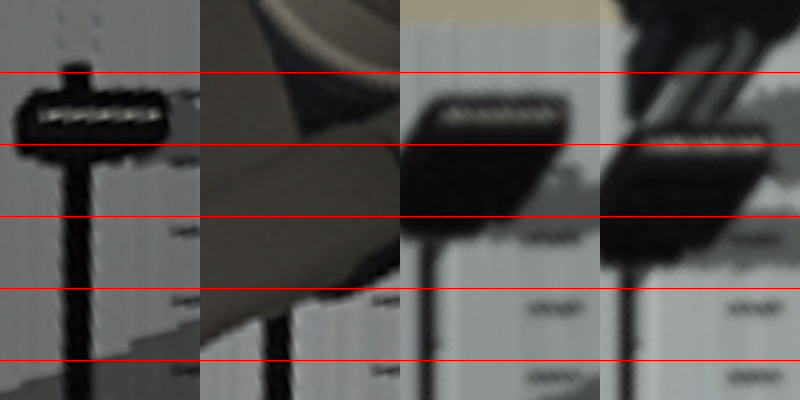

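Run:
```python
from fit import *
from stripe import stripe
import cv2
o=[]
d=snapshot('wrist');print(np.round(d['tool_from_camera'],2).tolist())
t0=env.sense()['tau']
for y in (-63,-58,-55,-53):
    env.servo_line(wp(0,y,72),rot(1),feed=30);s=env.sense();f=s['contact_force']
    print(y,box(s['tcp_pos']).round(2),f.round(1),(s['tau']-t0).round(2),s['time_s']);o.append(stripe('scene'))
cv2.imwrite('pics/rect2.png',np.hstack(o))
```

```text
[[0.0, -0.95, -0.3, 76.1], [1.0, 0.0, 0.0, -0.41], [-0.0, -0.3, 0.95, -143.19], [0.0, 0.0, 0.0, 1.0]]
-63 [  0.11 -62.95  72.2 ] [ 0.3  0.3 -0. ] [ 0.07  0.24 -0.43  0.01  0.    0.  ] 11.975
-58 [ 5.000e-02 -6.091e+01  7.208e+01] [  1.5 -12.3  -2.9] [ 6.92 -0.18  1.39  2.87  1.24  0.02] 12.3917
-55 [  0.11 -60.02  72.21] [  1.7 -20.6  -4.8] [11.42 -0.65  2.44  4.79  2.03  0.04] 12.7417
-53 [  0.08 -54.24  72.13] [-0.5 -0.7 -0.3] [0.14 1.36 0.31 0.12 0.12 0.  ] 13.0917
```

View pics/rect2.png

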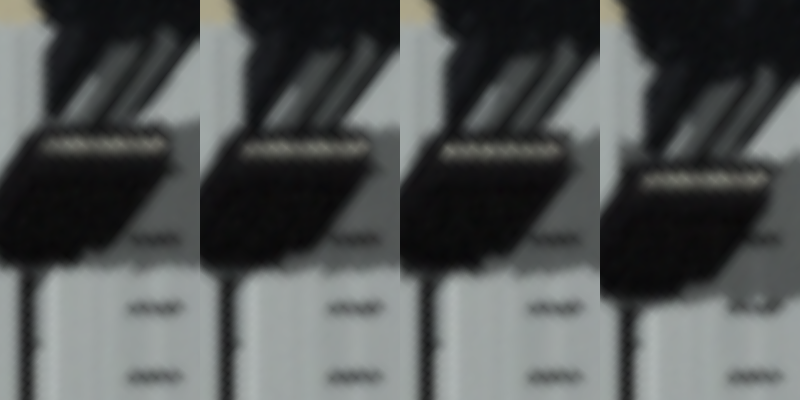

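Run:
```python
from fit import *
from stripe import stripe
import cv2
o=[stripe('scene')]
s=env.sense();print(box(s['tcp_pos']),s['contact_force'].round(2),s['time_s'])
env.servo_line(wp(0,-70,72),rot(1),feed=60);env.wait(.1);o.append(stripe('scene'))
s=env.sense();print(box(s['tcp_pos']),s['contact_force'].round(2),s['time_s'])
overlay('w5',(18,36))
cv2.imwrite('pics/rect3.png',np.hstack(o))
a=cv2.imread('pics/w5_raw.png')[150:310,220:420];cv2.imwrite('pics/w5c.png',cv2.resize(a,None,fx=4,fy=4,interpolation=cv2.INTER_CUBIC))
```

```text
[ -0.0991326  -52.5152564   71.88177481] [ 1.21 -0.3   1.31] 13.2917
[ -0.07553563 -69.8081921   71.96059161] [-0.65  0.62  0.37] 13.925
```

View pics/rect3.png

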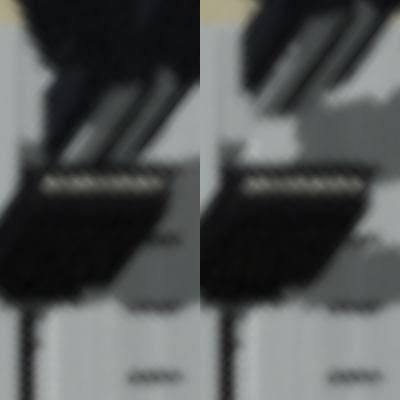

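View pics/w5.png

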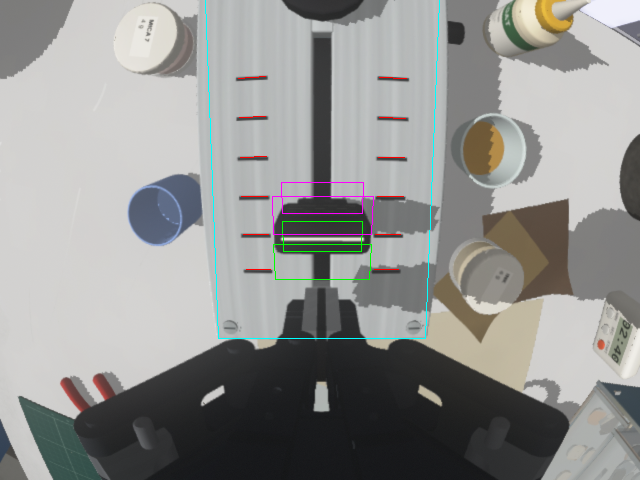

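View pics/w5c.png

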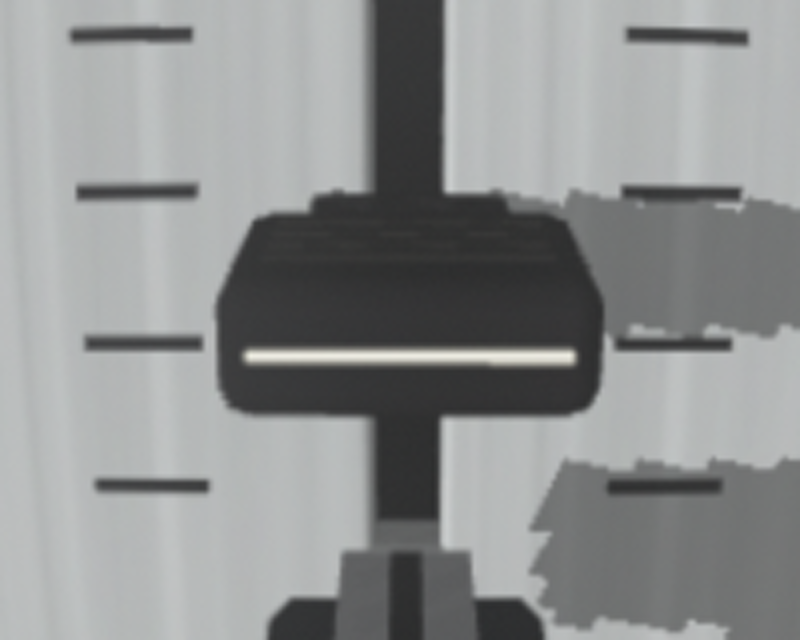

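Run:
```python
from fit import *
from stripe import stripe
import cv2
env.servo_line(wp(0,-56,72),rot(1),feed=60);o=[]
for y in (-54,-53,-52,-51,-50,-49,-48):
    env.servo_line(wp(0,y,72),rot(1),feed=20);s=env.sense();f=by@s['contact_force']
    r=stripe('scene');g=r[:,60:140].astype(float).mean(2).mean(1);k=100+np.argmax(g[150:300]-cv2.blur(g[:,None],(1,25))[150:300,0])+50
    print(y,box(s['tcp_pos'])[1].round(2),f.round(2),'stripe',-80+k/4,round(s['time_s'],1));o.append(r)
    if f<-10: break
env.servo_line(wp(0,y-6,72),rot(1),feed=60);o.append(stripe('scene'))
cv2.imwrite('pics/rect4.png',cv2.resize(np.hstack(o),None,fx=.5,fy=1))
```

```text
-54 -54.0 0.31 stripe -34.0 14.6
-53 -53.0 -0.81 stripe -34.0 15.0
-52 -51.92 -1.28 stripe -30.25 15.3
-51 -50.92 0.16 stripe -26.0 15.7
-50 -49.93 -0.08 stripe -26.0 16.0
-49 -48.96 0.18 stripe -26.25 16.4
-48 -47.95 -0.43 stripe -26.25 16.7
```

View pics/rect4.png

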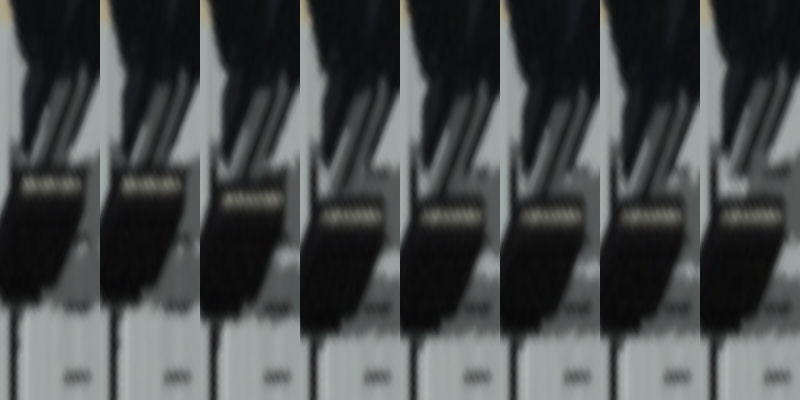

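Run:
```python
from fit import *
from stripe import stripe
import cv2
def st():
    r=stripe('scene');g=r[:,60:140].astype(float).mean(2).mean(1);h=g-cv2.blur(g[:,None],(1,25))[:,0];k=180+np.argmax(h[180:330]);return -80+k/4
for y in [-46,-40,-38,-37]+list(np.arange(-36.5,-31,.5)):
    env.servo_line(wp(0,y,72),rot(1),feed=20);s=env.sense();f=by@s['contact_force'];l=st()
    print(y,box(s['tcp_pos'])[1].round(2),f.round(2),'stripe',l,round(s['time_s'],1))
    if l>-22: break
env.wait(.2);s=env.sense();print(box(s['tcp_pos'])[1],st())
```

```text
-46 -45.84 -0.02 stripe -26.0 17.7
-40 -42.87 -11.85 stripe -25.0 18.3
-38 -42.27 -18.32 stripe -24.75 18.6
-37 -42.0 -20.43 stripe -24.5 19.0
-36.5 -41.83 -21.93 stripe -24.5 19.3
-36.0 -41.7 -23.58 stripe -24.25 19.7
-35.5 -41.53 -24.45 stripe -24.25 20.0
-35.0 -41.42 -26.33 stripe -24.25 20.4
-34.5 -41.27 -27.36 stripe -24.0 20.7
-34.0 -35.51 -0.92 stripe -16.25 21.1
-33.34496969738585 -11.0
```

Run:
```python
from fit import *
from stripe import stripe
import cv2
env.wait(.3)
env.servo_line(wp(0,-45,72),rot(1),feed=80);env.wait(.2);r=stripe('scene');cv2.imwrite('pics/rect5.png',r)
overlay('w6',(36,54));print(env.sense()['time_s'],env.sense()['contact_force'])
```

```text
22.3917 [ 0.57903195 -0.34011392  0.20019896]
```

View pics/rect5.png

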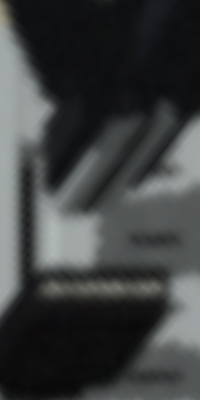

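View pics/w6.png

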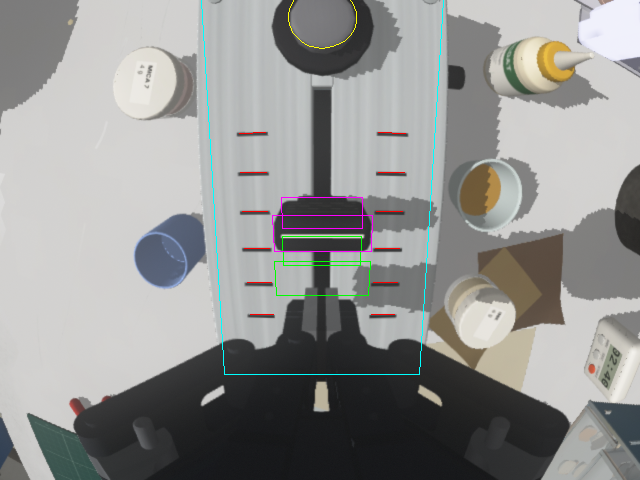

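Run:
```python
from fit import *
env.servo_line(wp(0,-45,150),rot(1),feed=150)
env.servo_line(wp(0,74,150),rot(1),feed=150)
env.servo_line(wp(0,74,80),rot(1),feed=100)
env.wait(.1)
for z in (74,72,71,70,69,68,67,66,65.5,65,64,63,62):
    env.servo_line(wp(0,74,z),rot(1),feed=20);s=env.sense();print(z,box(s['tcp_pos']).round(2),s['contact_force'].round(1),round(s['time_s'],1))
    if s['contact_force'][2]>22: break
env.wait(.2);s=env.sense();print(z,box(s['tcp_pos']).round(2),s['contact_force'].round(1))
overlay('w7',(36,54))
```

```text
74 [-0.09 74.03 73.88] [0.4 0.5 0.7] 25.4
72 [ 0.19 73.94 72.09] [0.1 1.1 1.6] 25.6
71 [ 0.17 73.96 71.14] [0.9 0.3 1.8] 25.9
70 [ 0.15 73.98 70.08] [ 1.7 -0.   1.5] 26.1
69 [ 0.16 73.95 69.07] [1.1 0.  2.8] 26.4
68 [ 0.16 73.96 68.08] [1.6 1.1 4. ] 26.6
67 [ 0.16 73.97 67.07] [ 1.  -0.3  3.7] 26.9
66 [ 0.15 73.96 66.09] [0.8 0.2 4.8] 27.1
65.5 [ 0.17 73.96 66.01] [0.1 0.4 8.5] 27.4
65 [ 0.22 73.95 65.94] [-1.6  0.1 12.9] 27.6
64 [ 0.29 73.96 65.79] [-2.8  0.1 20.5] 27.9
63 [ 0.33 73.93 65.66] [-6.2 -0.6 26.6] 28.1
63 [ 0.34 73.94 65.67] [-7.   0.7 27.2]
```

View pics/w7.png

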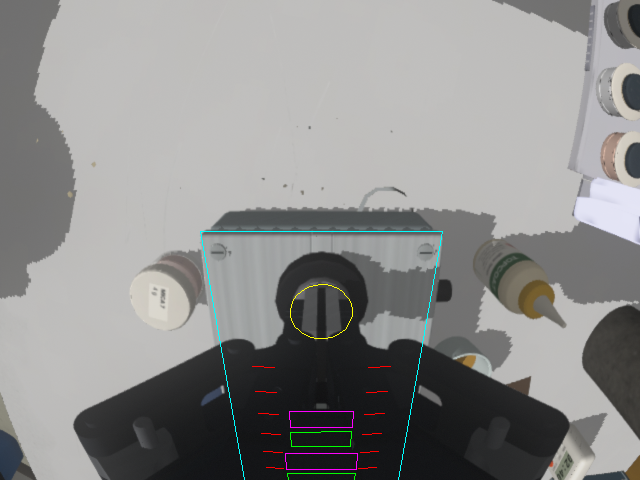

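Button bottomed out: 5 N reaction, then a hard stop at z = 66. I'll release it and check.

Run:
```python
from fit import *
from stripe import stripe
import cv2
env.servo_line(wp(0,74,160),rot(1),feed=120)
env.servo_line(wp(0,-60,230),rot(1),feed=200);env.wait(.2)
o=[stripe('scene')];a=o[0]
cv2.line(a,(0,288),(30,288),(0,0,255),1);cv2.imwrite('pics/rect6.png',a)
d=snapshot('scene');cv2.imwrite('pics/s6.png',cv2.resize(d['image'][165:335,215:405,::-1],None,fx=4,fy=3.5))
for q in ('jar_a','vial','cup','glue_bottle','lever_top','start_top'): print(q,[(np.round(r['at'],0).tolist(),round(r['conf'],2)) for r in nets.find_in(q,'scene')[:3]])
overlay('w8',(36,54));s=env.sense();print(s['time_s'],s['contact_force'])
```

```text
jar_a [([661.0, -68.0, 35.0], 0.7), ([445.0, 25.0, 35.0], 0.57)]
vial [([473.0, -71.0, 28.0], 0.98)]
cup [([644.0, -1.0, 14.0], 0.66)]
glue_bottle [([637.0, 85.0, 44.0], 0.95)]
lever_top [([547.0, -12.0, 79.0], 0.65), ([637.0, 84.0, 43.0], 0.65), ([534.0, 58.0, 72.0], 0.34)]
start_top [([532.0, 55.0, 74.0], 0.71), ([547.0, -14.0, 80.0], 0.71)]
30.9667 [ 0.48379639  0.20826212 -0.55097152]
```

View pics/s6.png

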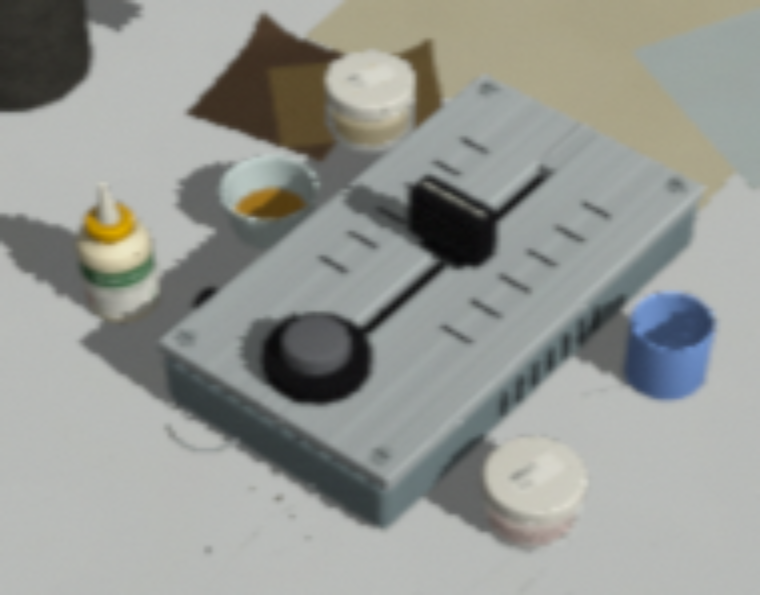

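View pics/w8.png

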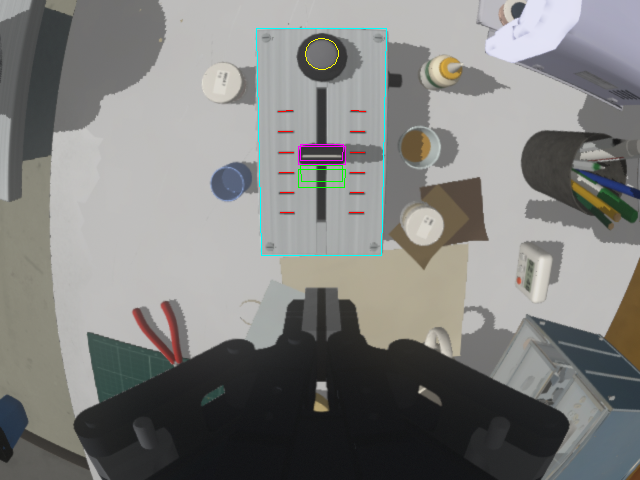

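View pics/rect6.png

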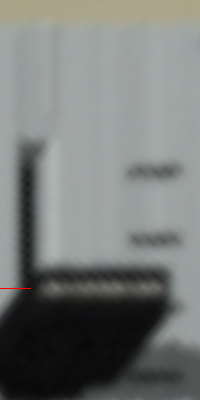

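```bash
python3 -c "
from station import ticket;print(ticket.finish_job())"
```

```text
the job is handed in; nothing more can be done
None
```

I pushed the lever into the third click with the closed fingertips, pressed the start button fully down and let go. The job is handed in, and no verdict was reported.

**Last checks**
- **Lever:** in the scene and wrist pictures it stands at box y ≈ -8 mm, which is about 54 mm from home, and it was still there after the button press.
- **Button:** it gave about 5 N of resistance, then hit a hard stop with the TCP at z ≈ 66 mm, 6 mm below its rest height. The wrist picture taken afterwards shows it up again.
- **Jars, cup, vial and bottle:** each was found within about 4 mm of its first reading, which is the detector's own error.
- **Robot:** it was clear of everything, and the clock read about 31 s of the 48 s allowed.

**What disagreed with the description**
- **Starting position:** all three cameras showed the lever about 10 mm from home, between home and the first click. It moved into the first click with under 2 N of push.
- **Force needed:** leaving the first click took more than 21 N and leaving the second about 27 N, where the description says about 5 N. I pushed past those in steps of 0.5 to 3 mm, checking the lever's position in the pictures. At the first click it stopped half-way, and a light nudge then ran it into the second. From the second it ran on into the third.

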